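Take the wide spreading board out of the glazed drying box

TASK

The moths on the wider of the two spreading boards are dry. Swing the drying box's glazed lid right back over its balance point until it rests open by itself, then lift the wider board out, keeping it level and not touching the moths, and set it gently down flat, moths up, inside the open white card tray that stands on the desk beside the box. Leave the narrower board where it lies and the lid standing open.

Things in the scene. Friction and masses are not known exactly. Their poses are not given: they have to be found in the camera images.
- drying_box: Low wooden drying box, brass label frame on its front, fixed; 160 (x) x 236 (y) x 60 mm high without lid, walls and floor 8 mm. Origin: centre of its underside; x points from front to hinged back, z up. Two spreading boards lie on its floor parallel to its x axis, one in the left half, one in the right, their middles about 52 mm either side of the box's middle.
- lid (a joint): Hinge of the glazed lid (wooden frame with clear pane, 160 x 236 x 14 mm, 0.3 kg) on the box's back top edge. 0 = shut, grows as it opens; stop hinges end it at 1.83 rad, leaning back. Nearly frictionless: below about 1.47 rad it falls shut, beyond that it falls back on to its stop and stays. Lifting it at the knob takes about 2 N.
- lid_hinge (a point): Point on the hinge axis at the middle of the box's back, 60 mm above the table; does not move with the lid. The axis runs along the box's y axis.
- lid_knob (a point): Brass knob on the middle of the lid's front bar: centre of its cylindrical head, 18 mm across, 20 mm long, on a 12 mm stem; 22 mm above the lid's upper face. Lid shut: 96 mm above the table, 149 mm in front of the hinge axis and 36 mm above it. Swings with the lid; its z is the knob's axis, its y the hinge direction; pinched along y, it turns between upright fingers.
- wide_board: The wider spreading board: pale soft-wood block 128 (x, long) x 56 (y) x 24 mm high, 0.14 kg, with a groove along its middle and two large spread moths on top. Origin: centre of its underside; z up. Its long sides are flat, to be held across the 56 mm; at least 24 mm is free on either side of it in the box.
- wide_board_moths: The pinned moths on the wider board (same origin and axes as the board): wings spread to 48 mm across, on the board's top; pins end 18 mm above the top. Fragile: nothing may touch them.
- narrow_board: The narrower spreading board, 128 x 36 x 24 mm, 0.09 kg, with three small moths; lies in the other half of the box. Origin: centre of its underside. It stays there.
- card_tray: Open white card tray standing on the desk beside the box (not those stacked on cartons at the back), loose, 0.25 kg, 147 (x) x 182 (y) x 45 mm high, walls and floor 2 mm, inside 143 x 178 mm, empty. Origin: centre of its underside. Its long side (own y axis) points roughly away from the robot.

How it is judged:
On the way, in this order (a step that is already met when the one before it is completed fails the run):
1. the lid stands open on its stop by itself, let go, the wider board still in the box (value of joint lid above 1.7 rad and contact force between each of the arm, the fingers and drying_box below 0.2 N and horizontal distance between wide_board and drying_box below 0.09 m), for 0.2 s.
2. the wider board is lifted clear of the box, the lid still open (z of wide_board in the frame of drying_box above 0.05 m and value of joint lid above 1.7 rad), for 0.05 s.
At the end, for the whole second after the job is handed in: The wider board lies at rest, let go, flat (within 4 degrees, moths up) on the floor of the white card tray, wholly inside its walls; the tray stands flat; the lid stands open on its stop (over 1.70 rad); the narrower board lies within 15 mm of where it was (value of joint lid above 1.7 rad and distance of narrow_board from where it was at the start of the episode below 0.015 m and x of wide_board in the frame of card_tray between -0.05 and 0.05 m and y of wide_board in the frame of card_tray between -0.065 and 0.065 m and z of wide_board in the frame of card_tray between -0.004 and 0.008 m and angle between wide_board's own z axis and vertical below 0.07 rad and linear speed of wide_board below 0.02 m/s and angle between card_tray's own z axis and vertical below 0.05 rad); the robot touches nothing.
It fails at once if the moths on the wider board are touched (contact force between wide_board_moths and anything else above 0.3 N).
It fails at once if the wider board is tipped by more than 20 degrees (angle between wide_board's own z axis and vertical above 0.35 rad).
It fails at once if the wider board is dropped (falls freely, from more than about 1 cm) (contact force between wide_board and anything else below 0.05 N and linear speed of wide_board above 0.45 m/s).
It fails at once if the narrower board is pushed by more than 2.5 cm or lifted (distance of narrow_board from where it was at the start of the episode above 0.025 m).
It also fails if it takes over 53 s, if anything falls off the work surface, if the arm or the gripper's body presses on something with over 40 N, if the wrist force passes 120 N, or if a joint passes its speed limit or range.

ROBOT

A 7-joint arm with a two-finger parallel gripper is mounted at the origin on a cart in front of the work surface, level with it; the furniture and walls round the work are solid. World frame = base frame: x ahead of the robot, y to its left, z up, the work surface at z = 0. Lengths are in m, angles in rad, forces in N, time in s.
With the tool pointing down it reaches from about 0.4 to 0.875 m from the base axis. Payload 6.5 kg.
Tool frame: the origin (TCP) lies midway between the tips of the shut fingers; the grasp point (between the pads) lies 19 mm behind it; z points along the fingers, y is the line along which they close (so a half turn about z gives the same grasp; the last joint's range is limited). The gripper opens to 88 mm and grips with 3 to 60 N. Pads are 18 mm wide; open, the fingers measure 123 mm over their backs; the gripper's body (75 mm by 187 mm) begins 45 mm behind the grasp point.
Start: joints at [-1.279, 0.536, -0.004, 1.538, 0.003, 1.067, -0.071], TCP at [0.228, 0.609, 0.239] pointing down, gripper open.
Joint ranges: [-2.7, 2.7], [-0.37, 2.16], [-1.27, 1.26], [0.24, 2.4], [-1.31, 4.45], [0.19, 1.91], [-2.76, 2.76]. Speed limits (rad/s): [2.39, 2.39, 3.14, 3.14, 3.14, 3.14, 3.14].

INTERFACE

Orientations are given as a unit quaternion [w, x, y, z].
In Python, from station import status, vision, order, models gives the robot as it stands.
- The arm moves only by the tool step_arm, never from a script. Its argument "series" is a list of rows, each an object of numbers: "claw": the opening, from 0 (shut) to 1 (fully open); "tx", "ty", "tz": the shift along the tool's x, y, z in mm; "ax", "ay", "az": the turn, a rotation vector about the tool's x, y, z in rad. In form: [{"claw": .., "tx": .., "ty": .., "tz": .., "ax": .., "ay": .., "az": ..}, ...]. A call has 1 to 5 rows; each row is the pose to reach, as a shift and turn from the pose commanded when the call began, along the tool's axes at that moment; what a row does not reach only later rows make up. A row lasts 1/8 s, in which the tool goes at most 62.5 mm and 10.7 degrees, less where a joint would pass 70% of its speed; a pose out of reach is approached as far as the arm can. A call with a gripper value outside its range is refused whole. The fingers move at their own pace and stop on an object; "grip_force" is the grip in N (left out, the last holds). Time passes only in rows, so rows that repeat a pose let the fingers close. It gives the time, the measured TCP pose, the force, the opening and the grip force at its end, in the units of the state.
- status.state(): the state, without advancing time (a new reading comes with each control period).
- vision.capture(name): name is "scene" or "side" or "wrist"; returns a dict with "pixels" (384x512x3 uint8, blue, green, red), "range_z" (384x512 float32, m along the optical axis (not along the pixel's ray), 0 where there is no reading), "fx", "fy", "cx", "cy" (pixels), "D" ([k1, k2, p1, p2, k3] as OpenCV has them; the pictures are not rectified), "rvec" (rotation vector, rad) and "tvec" (3), from world to camera coordinates, as OpenCV has them. Camera axes: x right, y down, z forward; pixel columns grow to the right and rows downward; lengths in m; the calibration is good to about 2 mm. A picture is of the moment at which its call begins.
- order.sign_off(): hands the job in; it is judged then, once.
Trained networks look in a picture, given as the dict that the camera call returned (one of the last four; its "shot" number tells which), for a name from the list of things; names that differ only in an ending like _2 or _b are one class to them, and where a whole thing is asked for, a point or a joint stands for the part that bears it (a point fixed in the world has none). Each returns a list of dicts, best first, with "score" (0 to 1); they miss things now and then, are a little off and sometimes report something else, mostly with a low value. They report only what shows in the picture. A call takes as long as a camera call.
- models.spot_in(picture, thing): "bbox" ([left, top, right, bottom] as shares, 0 to 1, of the picture: columns of its width, rows of its height, round what is visible of it).
- models.cut_out(picture, thing): "mask" (384x512 bool, what is visible of it) and "bbox" ([left, top, right, bottom] as shares, 0 to 1, of the picture: columns of its width, rows of its height, round what is visible of it).
The state is a dict: "t": time; "q": joint angles; "joint_velocities": joint speeds; "tau": joint torques, N m; "eef_pos": TCP position; "eef_rot": TCP orientation; "ft_force": force on the tool from outside, world axes, zero at the start; "moment": the same for the moment, N m; "opening": finger opening in m; "finger_force": force on a finger pad.
Only numpy, scipy, OpenCV 4.12 (cv2) and the standard library are available. Lean on these libraries where they do the work, as an engineer would, in place of code of your own. Each camera call takes 0.05 s, during which the arm holds its last target. There are 200 camera calls.

## Working session

There is one attempt and no reset: what is moved stays moved. The work goes in short steps, Python scripts to look and compute and a tool call to move; the robot and the scene stay as the last step left them, time stands still between calls to the robot, and variables do not carry over. Pictures are saved under pics/ and viewed, at most 10 in all, crops included, and the job is handed in when it is done.

Besides the shell and the picture viewer there is one more tool, called in YAML: its name, and indented under it one key for each argument. step_arm: Moves the arm, as the interface text tells. Its arguments: {"type":"object","properties":{"series":{"type":"array","items":{"type":"object","properties":{"claw":{"type":"number"},"tx":{"type":"number"},"ty":{"type":"number"},"tz":{"type":"number"},"ax":{"type":"number"},"ay":{"type":"number"},"az":{"type":"number"}}}},"grip_force":{"type":"number"}},"required":["series"]}

```bash
mkdir -p pics; ls
cat > h.py <<'E'
import numpy as np, cv2, pickle
from station import status, vision, order, models
from scipy.spatial.transform import Rotation as R
def cloud(p):
    d=p["range_z"]; h,w=d.shape
    K=np.array([[p["fx"],0,p["cx"]],[0,p["fy"],p["cy"]],[0,0,1.]])
    uv=np.stack(np.meshgrid(np.arange(w),np.arange(h)),-1).reshape(-1,1,2).astype(np.float64)
    n=cv2.undistortPoints(uv,K,np.array(p["D"],float)).reshape(h,w,2)
    c=np.dstack([n*d[...,None],d])
    Rm=cv2.Rodrigues(np.array(p["rvec"],float))[0]
    X=(c-np.array(p["tvec"],float).ravel())@Rm
    X[d<=0]=np.nan
    return X
def proj(p,X):
    K=np.array([[p["fx"],0,p["cx"]],[0,p["fy"],p["cy"]],[0,0,1.]])
    return cv2.projectPoints(np.array(X,float).reshape(-1,1,3),np.array(p["rvec"],float),np.array(p["tvec"],float),K,np.array(p["D"],float))[0].reshape(-1,2)
def tool(s=None):
    s=s or status.state(); q=s["eef_rot"]; return np.array(s["eef_pos"]),R.from_quat([q[1],q[2],q[3],q[0]])
E
python3 - <<'E'
from h import *
s=status.state(); print(s["t"],s["eef_pos"],s["eef_rot"],s["opening"]); print(tool(s)[1].as_matrix().round(3))
out=[]
for n in["scene","side"]:
    p=vision.capture(n); cv2.imwrite(f"pics/{n}0.png",p["pixels"]); X=cloud(p)
    for th in["drying_box","lid","lid_knob","wide_board","narrow_board","card_tray"]:
        for r in models.cut_out(p,th)[:3]:
            m=r["mask"]; P=X[m]; P=P[~np.isnan(P[:,0])]
            b=np.array(r["bbox"])*[512,384,512,384]
            print(n,th,round(r["score"],2),b.round(),m.sum(), np.median(P,0).round(3) if len(P) else None, np.percentile(P,[2,98],axis=0).round(3).tolist() if len(P) else None)
    pickle.dump(p,open(f"{n}0.pkl","wb"))
a=cv2.imread("pics/scene0.png");b=cv2.imread("pics/side0.png")
cv2.imwrite("pics/both0.png",cv2.resize(np.vstack([a,b]),(400*1,600)))
E
```

```text
pics
0.0 [0.22742986 0.60824028 0.23782991] [-8.79642792e-05  1.77894933e-01  9.84049085e-01 -8.85096403e-04] 0.08793708477737161
[[-0.937  0.35  -0.   ]
 [ 0.35   0.937 -0.002]
 [-0.    -0.002 -1.   ]]
scene drying_box 0.9 [242. 178. 403. 336.] 13713 [ 0.51  -0.287  0.069] [[0.441, -0.391, 0.005], [0.608, -0.16, 0.077]]
scene lid 0.79 [248. 179. 403. 313.] 10791 [ 0.524 -0.281  0.07 ] [[0.446, -0.385, 0.065], [0.606, -0.159, 0.077]]
scene lid_knob 0.78 [241. 181. 402. 314.] 11015 [ 0.524 -0.281  0.07 ] [[0.446, -0.386, 0.064], [0.608, -0.158, 0.077]]
scene wide_board 0.22 [145. 123. 259. 216.] 6231 [0.505 0.054 0.005] [[0.409, -0.033, -0.0], [0.595, 0.121, 0.046]]
scene card_tray 0.75 [145. 123. 259. 216.] 6104 [0.506 0.055 0.005] [[0.409, -0.032, -0.0], [0.595, 0.12, 0.046]]
side drying_box 0.93 [208. 214. 302. 335.] 10362 [ 0.531 -0.316  0.069] [[0.452, -0.394, 0.004], [0.612, -0.159, 0.077]]
side lid 0.81 [204. 213. 302. 315.] 8469 [ 0.529 -0.289  0.07 ] [[0.449, -0.39, 0.063], [0.61, -0.158, 0.077]]
side lid_knob 0.58 [207. 213. 300. 310.] 8147 [ 0.529 -0.29   0.07 ] [[0.452, -0.39, 0.066], [0.607, -0.161, 0.077]]
side card_tray 0.79 [209. 148. 286. 204.] 3639 [0.498 0.061 0.01 ] [[0.41, -0.034, 0.0], [0.588, 0.12, 0.046]]
```

Run:
```python
from h import *
for n in["scene","side"]:
    p=pickle.load(open(f"{n}0.pkl","rb")); X=cloud(p)
    reg=(X[...,0]>.38)&(X[...,0]<.68)&(X[...,1]>-.45)&(X[...,1]<-.1)
    k=reg&(X[...,2]>.083)&(X[...,2]<.12); print(n,"knob px",k.sum(),np.argwhere(k).mean(0)[::-1],X[k].mean(0).round(4),np.percentile(X[k],[2,98],axis=0).round(3).tolist())
    t=reg&(X[...,2]>.060)&(X[...,2]<.08)
    print("lid rect",cv2.minAreaRect((X[t][:,:2]*1000).astype(np.float32)),t.sum(),np.median(X[t][:,2]))
    reg=(X[...,0]>.36)&(X[...,0]<.64)&(X[...,1]>-.08)&(X[...,1]<.18)
    t=reg&(X[...,2]>.038)&(X[...,2]<.055)
    print("tray rect",cv2.minAreaRect((X[t][:,:2]*1000).astype(np.float32)),t.sum(),np.median(X[t][:,2]))
    # anything tall in the scene
    tall=(X[...,2]>.1)&(X[...,0]>.2)&(X[...,0]<1.1)&(abs(X[...,1])<.9); P=X[tall]
    H,_,_=np.histogram2d(P[:,0],P[:,1],bins=[np.arange(.2,1.11,.1),np.arange(-.9,.91,.1)]);
    Z=np.zeros_like(H); ix=np.clip(((P[:,0]-.2)*10).astype(int),0,8); iy=np.clip(((P[:,1]+.9)*10).astype(int),0,17); np.maximum.at(Z,(ix,iy),P[:,2]); print((Z*100).astype(int))
```

```text
scene knob px 132 [297.9469697  257.23484848] [ 0.4573 -0.2784  0.1028] [[0.451, -0.285, 0.089], [0.467, -0.27, 0.11]]
lid rect ((529.575439453125, -268.9522399902344), (166.23573303222656, 236.55447387695312), 5.861230373382568) 10764 0.06965491055505096
tray rect ((502.73443603515625, 44.37031555175781), (151.76425170898438, 185.16331481933594), 87.16069030761719) 718 0.043093051946743385
[[ 0  0  0  0  0  0  0  0  0  0  0  0  0  0  0  0  0  0]
 [ 0  0  0  0  0  0  0  0  0  0  0  0  0  0  0  0  0  0]
 [ 0  0  0  0  0  0 11  0  0  0  0  0  0  0  0  0  0  0]
 [ 0  0  0  0  0  0  0  0  0  0  0  0  0  0  0  0  0  0]
 [ 0  0  0  0  0  0  0  0  0  0  0  0  0  0  0  0  0  0]
 [ 0  0  0  0  0  0  0  0  0  0  0  0  0  0  0  0  0  0]
 [ 0  0  0  0 14 15  0  0  0  0  0  0  0  0  0  0  0  0]
 [ 0  0  0  0  0 12  0  0  0  0  0 10 11  0  0  0  0  0]
 [ 0  0  0  0  0 14 30 29 24 20 16 12  0  0  0  0  0  0]]
side knob px 105 [214.80952381 247.        ] [ 0.4595 -0.2806  0.1015] [[0.452, -0.287, 0.084], [0.467, -0.272, 0.109]]
lid rect ((528.9732666015625, -269.1571044921875), (164.51229858398438, 241.47720336914062), 5.968947410583496) 8250 0.06963780910331101
tray rect ((500.032470703125, 43.47434997558594), (153.47207641601562, 182.5343475341797), 86.97379302978516) 486 0.04290963004234688
[[ 0  0  0  0  0  0  0  0  0  0  0  0  0  0 30 27  0  0]
 [ 0  0  0  0  0  0  0  0  0  0  0  0  0  0  0  0  0  0]
 [ 0  0  0  0  0  0 11  0  0  0  0  0  0  0  0  0  0  0]
 [ 0  0  0  0  0  0  0  0  0  0  0  0  0  0  0  0  0  0]
 [ 0  0  0  0  0  0  0  0  0  0  0 41  0  0  0  0  0  0]
 [ 0  0  0  0  0  0  0  0  0  0 44 41  0  0  0  0  0  0]
 [ 0  0  0 15 15 15  0  0  0  0 44  0  0 10 10 10  0  0]
 [ 0  0  0 15 15 15 10  0  0  0 43 42 26 26 27 10  0  0]
 [ 0  0  0  0  0  0 12 21 31 42 45 43 40 37 31  0  0  0]]
```

View pics/scene0.png

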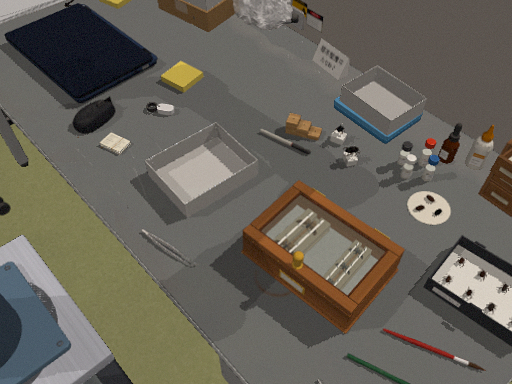

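View pics/side0.png

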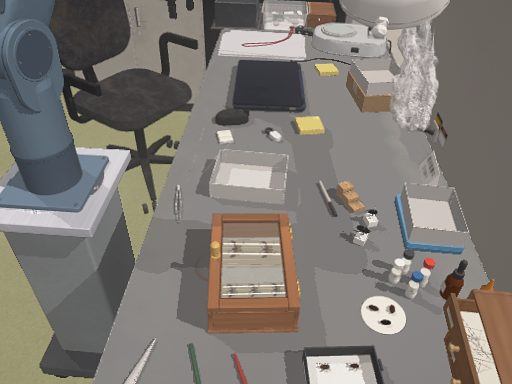

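The scene picture shows the shut box with its brass knob at about (298,257), the two boards under the glass and the tray at about (200,168). In the side picture the knob is at (215,247) and the tray at about (250,176). Both views agree on the box (centre 0.529,-0.269, yaw 5.9°), knob (0.460,-0.277) and tray (0.501,0.044, long axis -3°), and the heights match the text.

```bash
cat >> h.py <<'E'
def rel(targets,pos=None,rot=None):
    """targets: (x,y,z,yaw of tool x in deg); prints tool-frame shift from the start pose (mm, rad)"""
    p,r=tool()
    if pos is not None: p=np.array(pos); r=down(rot)
    for *t,yaw in targets:
        d=r.inv().apply(np.array(t)-p)*1000; a=(r.inv()*down(yaw)).as_rotvec(); print(d.round(1),a.round(4))
def down(yaw):
    y=np.radians(yaw); x=np.array([np.cos(y),np.sin(y),0]); z=np.array([0,0,-1.]); return R.from_matrix(np.column_stack([x,np.cross(z,x),z]))
E
python3 -c "
from h import *
p,r=tool();m=r.as_matrix();print(np.degrees(np.arctan2(m[1,0],m[0,0])))
rel([(.42,.38,.25,110)])
rel([(.5,.08,.25,60)],(.42,.38,.25),110)
rel([(.43,-.18,.25,10)],(.5,.08,.25),60)
"
```

```text
159.50049643757268
[-260.3 -147.   -11.3] [ 0.     -0.      0.8639]
[-309.3  -27.4    0. ] [0.     0.     0.8727]
[-260.2   69.4    0. ] [0.     0.     0.8727]
```

step_arm:
  series:
    - {"claw": 0.6, "tx": -52, "ty": -29, "tz": -3, "az": 0.17}
    - {"claw": 0.6, "tx": -104, "ty": -59, "tz": -6, "az": 0.34}
    - {"claw": 0.6, "tx": -156, "ty": -88, "tz": -9, "az": 0.51}
    - {"claw": 0.6, "tx": -208, "ty": -118, "tz": -11, "az": 0.69}
    - {"claw": 0.6, "tx": -260, "ty": -147, "tz": -11, "az": 0.864}
  grip_force: 15

```text
validation failed for argument at $.se...
```

step_arm:
  series:
    - {"claw": 0.6, "tx": -61, "ty": -5, "az": 0.17}
    - {"claw": 0.6, "tx": -122, "ty": -11, "az": 0.34}
    - {"claw": 0.6, "tx": -184, "ty": -16, "az": 0.52}
    - {"claw": 0.6, "tx": -246, "ty": -22, "az": 0.7}
    - {"claw": 0.6, "tx": -309, "ty": -27, "az": 0.873}

```text
validation failed for argument at $.se...
```

step_arm:
  series:
    - {"claw": 0.6, "tx": -52, "ty": 14, "az": 0.17}
    - {"claw": 0.6, "tx": -104, "ty": 28, "az": 0.34}
    - {"claw": 0.6, "tx": -156, "ty": 42, "az": 0.52}
    - {"claw": 0.6, "tx": -208, "ty": 56, "az": 0.7}
    - {"claw": 0.6, "tx": -260, "ty": 69, "az": 0.873}

```text
validation failed for argument at $.se...
```

step_arm:
  series:
    - {"claw": 0.6, "tx": -52, "ty": -29, "tz": -3, "ax": 0, "ay": 0, "az": 0.17}
    - {"claw": 0.6, "tx": -104, "ty": -59, "tz": -6, "ax": 0, "ay": 0, "az": 0.34}
    - {"claw": 0.6, "tx": -156, "ty": -88, "tz": -9, "ax": 0, "ay": 0, "az": 0.51}
    - {"claw": 0.6, "tx": -208, "ty": -118, "tz": -11, "ax": 0, "ay": 0, "az": 0.69}
    - {"claw": 0.6, "tx": -260, "ty": -147, "tz": -11, "ax": 0, "ay": 0, "az": 0.864}
  grip_force: 15

```text
t: 1.32
eef_pos: [0.4209, 0.3786, 0.2503]
eef_rot: [0.0, 0.576, 0.817, 0.001]
ft_force: [0.9, 0.6, -0.4]
opening: 0.053
finger_force: 0.0
```

step_arm:
  series:
    - {"claw": 0.6, "tx": -61, "ty": -5, "tz": 0, "ax": 0, "ay": 0, "az": 0.17}
    - {"claw": 0.6, "tx": -122, "ty": -11, "tz": 0, "ax": 0, "ay": 0, "az": 0.34}
    - {"claw": 0.6, "tx": -184, "ty": -16, "tz": 0, "ax": 0, "ay": 0, "az": 0.52}
    - {"claw": 0.6, "tx": -246, "ty": -22, "tz": 0, "ax": 0, "ay": 0, "az": 0.7}
    - {"claw": 0.6, "tx": -309, "ty": -27, "tz": 0, "ax": 0, "ay": 0, "az": 0.873}

```text
t: 1.95
eef_pos: [0.5002, 0.0794, 0.2501]
eef_rot: [-0.0, 0.867, 0.498, 0.001]
ft_force: [0.9, -0.1, 0.7]
opening: 0.0528
finger_force: 0.0
```

step_arm:
  series:
    - {"claw": 0.6, "tx": -52, "ty": 14, "tz": 0, "ax": 0, "ay": 0, "az": 0.17}
    - {"claw": 0.6, "tx": -104, "ty": 28, "tz": 0, "ax": 0, "ay": 0, "az": 0.34}
    - {"claw": 0.6, "tx": -156, "ty": 42, "tz": 0, "ax": 0, "ay": 0, "az": 0.52}
    - {"claw": 0.6, "tx": -208, "ty": 56, "tz": 0, "ax": 0, "ay": 0, "az": 0.7}
    - {"claw": 0.6, "tx": -260, "ty": 69, "tz": 0, "ax": 0, "ay": 0, "az": 0.873}

```text
t: 2.58
eef_pos: [0.4291, -0.1799, 0.2501]
eef_rot: [-0.0, 0.996, 0.084, 0.001]
ft_force: [1.1, 0.4, -0.4]
opening: 0.0528
finger_force: 0.0
```

Run:
```python
from h import *
s=status.state(); print(s["t"],s["eef_pos"],s["q"]); m=tool(s)[1].as_matrix(); print(np.degrees(np.arctan2(m[1,0],m[0,0])),m[:,2])
p=vision.capture("wrist"); X=cloud(p); cv2.imwrite("pics/w1.png",p["pixels"]); pickle.dump(p,open("w1.pkl","wb"))
print("cam",-cv2.Rodrigues(np.array(p["rvec"],float))[0].T@np.array(p["tvec"],float).ravel())
k=(X[...,2]>.085)&(X[...,2]<.12)&(X[...,0]>.4)&(X[...,0]<.55); print(k.sum(),X[k].mean(0),np.percentile(X[k],[2,50,98],axis=0).round(4).tolist())
t=(X[...,2]>.062)&(X[...,2]<.08); print(cv2.minAreaRect((X[t][:,:2]*1000).astype(np.float32)))
```

```text
2.575 [ 0.4291184  -0.17992465  0.25011415] [-0.41619944  0.26523666  0.85033508  2.03313437 -0.24655799  0.94466527
 -0.83958136]
9.657395747611876 [ 1.32069385e-03  2.76199194e-04 -9.99999090e-01]
cam [ 0.49800295 -0.16750001  0.39742883]
264 [ 0.45835496 -0.27316479  0.10508066] [[0.4499, -0.2825, 0.0913], [0.4584, -0.2726, 0.1071], [0.4661, -0.2669, 0.1098]]
((528.13671875, -268.24481201171875), (164.46826171875, 236.67611694335938), 5.886129379272461)
```

View pics/w1.png

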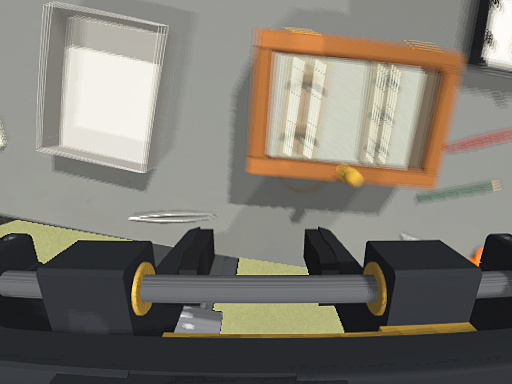

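The wrist picture is slightly motion-blurred. It shows the knob at about (348,175), and the left board at about (300,100) looks the wider one.

```bash
python3 -c "
from h import *
rel([(.4595,-.2755,.15,5.9),(.4595,-.2755,.081,5.9)])
"
```

```text
[ 19.1  92.3 101. ] [ 0.0036 -0.0009  0.0504]
[ 19.  92. 170.] [ 0.0036 -0.0009  0.0504]
```

step_arm:
  series:
    - {"claw": 0.6, "tx": 8, "ty": 40, "tz": 35, "ax": 0, "ay": 0, "az": 0.025}
    - {"claw": 0.6, "tx": 16, "ty": 75, "tz": 70, "ax": 0, "ay": 0, "az": 0.05}
    - {"claw": 0.6, "tx": 19, "ty": 92, "tz": 100, "ax": 0, "ay": 0, "az": 0.05}
    - {"claw": 0.6, "tx": 19, "ty": 92, "tz": 100, "ax": 0, "ay": 0, "az": 0.05}
    - {"claw": 0.6, "tx": 19, "ty": 92, "tz": 100, "ax": 0, "ay": 0, "az": 0.05}

```text
t: 3.25
eef_pos: [0.4644, -0.2653, 0.1506]
eef_rot: [-0.0, 0.998, 0.062, 0.0]
ft_force: [-0.4, -0.9, 0.9]
opening: 0.0528
finger_force: 0.0
```

Run:
```python
from h import *
p=vision.capture("wrist"); X=cloud(p); cv2.imwrite("pics/w2.png",p["pixels"])
k=(X[...,2]>.085)&(X[...,2]<.115)&(X[...,0]>.4)&(X[...,0]<.50)&(abs(X[...,1]+.275)<.03); print(k.sum(),np.percentile(X[k],[2,50,98],axis=0).round(4).tolist())
t=(X[...,2]>.066)&(X[...,2]<.08); print(cv2.minAreaRect((X[t][:,:2]*1000).astype(np.float32)))
for n in["scene","side"]:
    p=vision.capture(n);X=cloud(p)
    k=(X[...,2]>.085)&(X[...,2]<.115)&(X[...,0]>.44)&(X[...,0]<.48)&(abs(X[...,1]+.275)<.02); print(k.sum(),np.percentile(X[k],[2,50,98],axis=0).round(4).tolist() if k.any() else 0)
rel([(.4595,-.2755,.081,5.9)])
```

```text
521 [[0.4508, -0.283, 0.0923], [0.4609, -0.2746, 0.1075], [0.4664, -0.2671, 0.1098]]
((527.1657104492188, -268.412353515625), (162.2650146484375, 236.114501953125), 5.769741058349609)
130 [[0.4511, -0.2851, 0.0886], [0.4568, -0.2788, 0.1056], [0.4669, -0.2694, 0.1102]]
101 [[0.4516, -0.2862, 0.0897], [0.46, -0.2821, 0.1046], [0.4667, -0.2717, 0.1093]]
[-6.8  9.6 70. ] [ 0.0002 -0.0021  0.0222]
```

step_arm:
  series:
    - {"claw": 0.6, "tx": -7, "ty": 10, "tz": 0, "ax": 0, "ay": 0, "az": 0.022}
    - {"claw": 0.6, "tx": -7, "ty": 10, "tz": 20, "ax": 0, "ay": 0, "az": 0.022}
    - {"claw": 0.6, "tx": -7, "ty": 10, "tz": 20, "ax": 0, "ay": 0, "az": 0.022}

```text
t: 3.78
eef_pos: [0.4571, -0.2758, 0.128]
eef_rot: [-0.001, 0.999, 0.051, -0.001]
ft_force: [-0.6, 0.3, 0.1]
opening: 0.0527
finger_force: 0.0
```

Run:
```python
from h import *
print(status.state()["eef_pos"]);rel([(.4595,-.2755,.081,5.9)])
```

```text
[ 0.4571391  -0.27584422  0.12796554]
[ 2.5 -0.  47. ] [-0.0018  0.0027 -0.0015]
```

Good. Descend and pinch the knob.

step_arm:
  series:
    - {"claw": 0.6, "tx": 2, "ty": 0, "tz": 20, "ax": 0, "ay": 0, "az": 0}
    - {"claw": 0.6, "tx": 3, "ty": 0, "tz": 36, "ax": 0, "ay": 0, "az": 0}
    - {"claw": 0.6, "tx": 3, "ty": 0, "tz": 46, "ax": 0, "ay": 0, "az": 0}
    - {"claw": 0.6, "tx": 3, "ty": 0, "tz": 46, "ax": 0, "ay": 0, "az": 0}

```text
t: 4.28
eef_pos: [0.4608, -0.2761, 0.0828]
eef_rot: [-0.0, 0.999, 0.051, -0.001]
ft_force: [-0.9, 0.2, -0.1]
opening: 0.0528
finger_force: 0.0
```

step_arm:
  series:
    - {"claw": 0.12, "tx": 0, "ty": 0, "tz": 0, "ax": 0, "ay": 0, "az": 0}
    - {"claw": 0.1, "tx": 0, "ty": 0, "tz": 0, "ax": 0, "ay": 0, "az": 0}
    - {"claw": 0.1, "tx": 0, "ty": 0, "tz": 0, "ax": 0, "ay": 0, "az": 0}
    - {"claw": 0.1, "tx": 0, "ty": 0, "tz": 0, "ax": 0, "ay": 0, "az": 0}
    - {"claw": 0.1, "tx": 0, "ty": 0, "tz": 0, "ax": 0, "ay": 0, "az": 0}
  grip_force: 15

```text
t: 4.9
eef_pos: [0.4616, -0.2763, 0.0839]
eef_rot: [-0.0, 0.999, 0.051, 0.0]
ft_force: [0.7, 1.0, 2.3]
opening: 0.0179
finger_force: 15.0
```

Run:
```python
from h import *
s=status.state(); p,r=tool(s);print(s["eef_pos"],s["opening"],s["finger_force"],r.as_matrix().round(4).tolist())
# arc: knob path relative to start, in tool axes (x=back, z=down), tool upright
for th in np.arange(0,1.81,.1):
    a=np.arctan2(36,149)+th; rr=np.hypot(36,149)
    print(round(th,2),round(149-rr*np.cos(a),0),round(-(rr*np.sin(a)-36),0))
```

```text
[ 0.461576   -0.27626917  0.08394913] 0.017923063248274078 14.999911766499281 [[0.9948, 0.1018, 0.0004], [0.1018, -0.9948, 0.0], [0.0004, 0.0, -1.0]]
0.0 0.0 -0.0
0.1 4.0 -15.0
0.2 10.0 -29.0
0.3 17.0 -42.0
0.4 26.0 -55.0
0.5 35.0 -67.0
0.6 46.0 -78.0
0.7 58.0 -88.0
0.8 71.0 -96.0
0.9 85.0 -103.0
1.0 99.0 -109.0
1.1 113.0 -113.0
1.2 129.0 -116.0
1.3 144.0 -117.0
1.4 159.0 -117.0
1.5 174.0 -115.0
1.6 189.0 -112.0
1.7 204.0 -107.0
1.8 218.0 -101.0
```

step_arm:
  series:
    - {"claw": 0.1, "tx": 4, "ty": 0, "tz": -15, "ax": 0, "ay": 0, "az": 0}
    - {"claw": 0.1, "tx": 10, "ty": 0, "tz": -29, "ax": 0, "ay": 0, "az": 0}
    - {"claw": 0.1, "tx": 17, "ty": 0, "tz": -42, "ax": 0, "ay": 0, "az": 0}
    - {"claw": 0.1, "tx": 26, "ty": 0, "tz": -55, "ax": 0, "ay": 0, "az": 0}
    - {"claw": 0.1, "tx": 35, "ty": 0, "tz": -67, "ax": 0, "ay": 0, "az": 0}

```text
t: 5.52
eef_pos: [0.4966, -0.2727, 0.1516]
eef_rot: [0.0, 0.999, 0.051, -0.0]
ft_force: [1.3, -1.0, -3.7]
opening: 0.0175
finger_force: 15.0
```

step_arm:
  series:
    - {"claw": 0.1, "tx": 11, "ty": 0, "tz": -11, "ax": 0, "ay": 0, "az": 0}
    - {"claw": 0.1, "tx": 23, "ty": 0, "tz": -21, "ax": 0, "ay": 0, "az": 0}
    - {"claw": 0.1, "tx": 36, "ty": 0, "tz": -29, "ax": 0, "ay": 0, "az": 0}
    - {"claw": 0.1, "tx": 50, "ty": 0, "tz": -36, "ax": 0, "ay": 0, "az": 0}
    - {"claw": 0.1, "tx": 64, "ty": 0, "tz": -42, "ax": 0, "ay": 0, "az": 0}

```text
t: 6.15
eef_pos: [0.5613, -0.266, 0.193]
eef_rot: [0.0, 0.999, 0.051, 0.0]
ft_force: [2.0, -2.4, -7.0]
opening: 0.0179
finger_force: 15.0
```

step_arm:
  series:
    - {"claw": 0.1, "tx": 14, "ty": 0, "tz": -4, "ax": 0, "ay": 0, "az": 0}
    - {"claw": 0.1, "tx": 30, "ty": 0, "tz": -7, "ax": 0, "ay": 0, "az": 0}
    - {"claw": 0.1, "tx": 45, "ty": 0, "tz": -8, "ax": 0, "ay": 0, "az": 0}
    - {"claw": 0.1, "tx": 60, "ty": 0, "tz": -8, "ax": 0, "ay": 0, "az": 0}
    - {"claw": 0.1, "tx": 75, "ty": 0, "tz": -6, "ax": 0, "ay": 0, "az": 0}

```text
t: 6.78
eef_pos: [0.6355, -0.2585, 0.1984]
eef_rot: [0.0, 0.999, 0.051, -0.0]
ft_force: [-0.3, -1.8, -1.9]
opening: 0.0179
finger_force: 15.0
```

step_arm:
  series:
    - {"claw": 0.1, "tx": 15, "ty": 0, "tz": 3, "ax": 0, "ay": 0, "az": 0}
    - {"claw": 0.1, "tx": 30, "ty": 0, "tz": 8, "ax": 0, "ay": 0, "az": 0}
    - {"claw": 0.1, "tx": 39, "ty": 0, "tz": 11, "ax": 0, "ay": 0, "az": 0}
    - {"claw": 0.1, "tx": 39, "ty": 0, "tz": 11, "ax": 0, "ay": 0, "az": 0}

```text
t: 7.28
eef_pos: [0.6732, -0.2546, 0.1868]
eef_rot: [-0.0, 0.999, 0.051, -0.001]
ft_force: [-2.2, -1.4, -3.9]
opening: 0.0175
finger_force: 15.0
```

Now at about 1.76 rad, past the balance point. Release, then lift straight up.

step_arm:
  series:
    - {"claw": 0.4, "tx": 0, "ty": 0, "tz": 0, "ax": 0, "ay": 0, "az": 0}
    - {"claw": 0.6, "tx": 0, "ty": 0, "tz": 0, "ax": 0, "ay": 0, "az": 0}
    - {"claw": 0.6, "tx": 0, "ty": 0, "tz": 0, "ax": 0, "ay": 0, "az": 0}
    - {"claw": 0.6, "tx": 0, "ty": 0, "tz": -20, "ax": 0, "ay": 0, "az": 0}
    - {"claw": 0.6, "tx": 0, "ty": 0, "tz": -60, "ax": 0, "ay": 0, "az": 0}

```text
t: 7.9
eef_pos: [0.6727, -0.2541, 0.2482]
eef_rot: [-0.0, 0.999, 0.051, -0.001]
ft_force: [0.1, -0.4, 0.8]
opening: 0.0528
finger_force: 0.0
```

step_arm:
  series:
    - {"claw": 0.75, "tx": 0, "ty": 0, "tz": -40, "ax": 0, "ay": 0, "az": 0}
    - {"claw": 0.75, "tx": -60, "ty": 0, "tz": -50, "ax": 0, "ay": 0, "az": 0}
    - {"claw": 0.75, "tx": -120, "ty": 0, "tz": -50, "ax": 0, "ay": 0, "az": 0}
    - {"claw": 0.75, "tx": -180, "ty": 0, "tz": -50, "ax": 0, "ay": 0, "az": 0}
    - {"claw": 0.75, "tx": -190, "ty": 0, "tz": -50, "ax": 0, "ay": 0, "az": 0}

```text
t: 8.52
eef_pos: [0.4803, -0.2754, 0.2993]
eef_rot: [-0.001, 0.999, 0.048, 0.001]
ft_force: [1.4, 0.3, 0.3]
opening: 0.066
finger_force: 0.0
```

step_arm:
  series:
    - {"claw": 0.75, "tx": 0, "ty": 0, "tz": 0, "ax": 0, "ay": 0, "az": 0}
    - {"claw": 0.75, "tx": 0, "ty": 0, "tz": 0, "ax": 0, "ay": 0, "az": 0}

```text
t: 8.78
eef_pos: [0.4861, -0.2735, 0.2982]
eef_rot: [0.0, 0.999, 0.052, 0.001]
ft_force: [-0.5, 0.3, -0.3]
opening: 0.0659
finger_force: 0.0
```

Run:
```python
from h import *
s=status.state(); print(s["t"],s["eef_pos"],s["opening"])
for n in["wrist","scene","side"]:
    p=vision.capture(n); X=cloud(p); cv2.imwrite(f"pics/{n}3.png",p["pixels"]); pickle.dump(p,open(f"{n}3.pkl","wb"))
    for th in["wide_board","wide_board_moths","narrow_board","lid","card_tray"]:
        for r in models.cut_out(p,th)[:2]:
            P=X[r["mask"]]; P=P[~np.isnan(P[:,0])]; b=np.array(r["bbox"])*[512,384,512,384]
            print(n,th,round(r["score"],2),b.round(),len(P),np.median(P,0).round(3) if len(P) else 0,cv2.minAreaRect((P[:,:2]*1000).astype(np.float32)) if len(P) else 0, P[:,2].max().round(3))
```

```text
8.775 [ 0.48610547 -0.27352602  0.29824427] 0.06594076028466035
wrist wide_board 0.59 [206.  94. 241. 179.] 3242 [ 0.525 -0.215  0.034] ((522.4361572265625, -212.69833374023438), (126.89163208007812, 61.881591796875), 3.8161613941192627) 0.052
wrist wide_board_moths 0.85 [206.  99. 239. 177.] 680 [ 0.513 -0.216  0.035] ((522.5379028320312, -214.6881866455078), (114.38139343261719, 43.05284118652344), 4.829229831695557) 0.052
wrist narrow_board 0.73 [280.  93. 306. 181.] 2139 [ 0.54  -0.318  0.033] ((533.7637329101562, -320.759765625), (131.9276123046875, 40.77613067626953), 6.480413436889648) 0.052
wrist lid 0.9 [108.   1. 412.  82.] 19258 [ 0.635 -0.258  0.16 ] ((663.824462890625, -253.6334228515625), (116.07801818847656, 433.8675537109375), 5.662725925445557) 0.217
wrist card_tray 0.75 [  3.  70. 112. 200.] 12574 [0.503 0.06  0.004] ((501.7539367675781, 45.418941497802734), (151.14993286132812, 185.48324584960938), 87.02188873291016) 0.049
scene wide_board 0.83 [268. 208. 329. 266.] 1749 [ 0.525 -0.219  0.033] ((526.7972412109375, -216.56146240234375), (123.5291748046875, 57.512592
[... 939 characters left out ...]
ard_moths 0.55 [228. 240. 271. 260.] 271 [ 0.499 -0.215  0.034] ((520.7332763671875, -213.5327911376953), (89.40986633300781, 45.066951751708984), 8.813732147216797) 0.051
side narrow_board 0.63 [285. 160. 349. 309.] 5087 [ 0.636 -0.283  0.153] ((656.4805908203125, -218.37945556640625), (115.41508483886719, 320.9000244140625), 1.7564408779144287) 0.218
side lid 0.97 [286. 164. 350. 313.] 5099 [ 0.636 -0.283  0.153] ((646.6337280273438, -186.87335205078125), (388.67291259765625, 108.39053344726562), 83.22881317138672) 0.218
side card_tray 0.58 [208. 149. 284. 203.] 3158 [0.512 0.045 0.009] ((486.58428955078125, -82.295654296875), (548.781982421875, 197.4629669189453), 87.22075653076172) 0.368
```

View pics/wrist3.png

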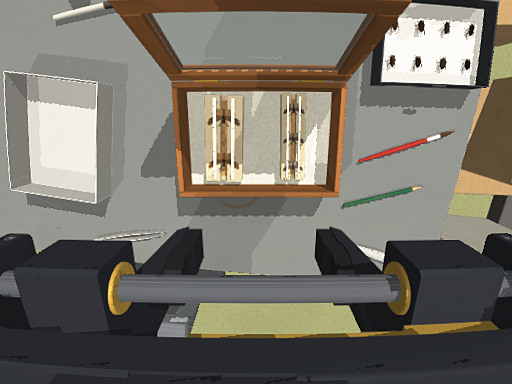

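View pics/side3.png

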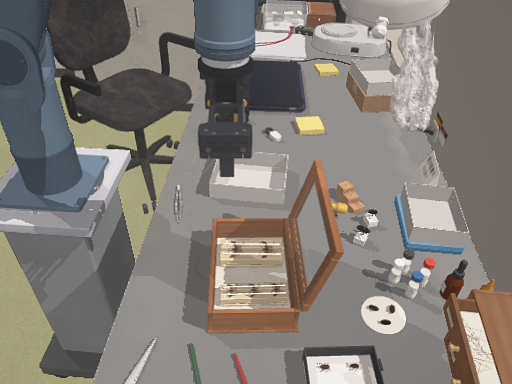

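The lid stands open leaning back, with the knob behind it at (340,207) in the side view. In the wrist view the wide board is the left one at (223,137) and the narrow one is at (293,137). Next I fit the board's top face more exactly.

```bash
cat > m.py <<'E'
from h import *
def fit(p,tag,c=(.525,-.216),zr=(.026,.037)):
    X=cloud(p); a=np.radians(5.9); u=np.array([np.cos(a),np.sin(a)]); v=np.array([-u[1],u[0]])
    L=(X[...,:2]-np.array(c)); lx=L@u; ly=L@v
    k=(abs(lx)<.069)&(abs(ly)<.040)&(X[...,2]>zr[0])&(X[...,2]<zr[1])
    P=X[k]; r=cv2.minAreaRect((P[:,:2]*1000).astype(np.float32))
    ex=np.percentile(lx[k],[.5,99.5]); ey=np.percentile(ly[k],[1,99])
    cc=np.array(c)+u*ex.mean()+v*ey.mean()
    # angle from long edges
    ang=[]
    for s in(1,-1):
        xs=np.arange(-.055,.056,.01); e=[]
        for x in xs:
            q=k&(abs(lx-x)<.005); e.append(np.percentile(s*ly[q],97)*s if q.sum()>3 else np.nan)
        e=np.array(e); g=~np.isnan(e); ang.append((5.9+np.degrees(np.arctan(np.polyfit(xs[g],e[g],1)[0])),np.nanmedian(e)))
    print(tag,k.sum(),"rect",r,"ext",np.diff(ex),np.diff(ey),"c",cc.round(4),"edges",np.round(ang,4).tolist(),"z",np.median(P[:,2]))
E
python3 - <<'E'
from m import *
for n in["wrist","scene","side"]: fit(pickle.load(open(f"{n}3.pkl","rb")),n)
rel([(.49,-.216,.25,5.9)])
E
```

```text
wrist 2828 rect ((525.6034545898438, -215.5520782470703), (134.8553466796875, 78.7085189819336), 5.479710578918457) ext [0.13414644] [0.05677736] c [ 0.5258 -0.2152] edges [[3.4339, 0.0263], [4.0696, -0.026]] z 0.03372727302422633
scene 1513 rect ((528.8278198242188, -216.49102783203125), (128.82876586914062, 57.5622673034668), 4.2303032875061035) ext [0.12279975] [0.05650025] c [ 0.5269 -0.2171] edges [[4.05, 0.0249], [4.2919, -0.0283]] z 0.03287704890416326
side 1263 rect ((525.4332885742188, -213.70574951171875), (135.61029052734375, 73.3853988647461), 5.751606464385986) ext [0.13427191] [0.05683051] c [ 0.5264 -0.2182] edges [[5.5525, 0.0241], [4.3881, -0.0291]] z 0.03269788604223396
[ 11.6 -57.   47.7] [-0.     -0.0001 -0.0011]
```

Run:
```python
from m import *
rel([(.5182,-.2171,.14,4.2)])
p=pickle.load(open("side3.pkl","rb")); X=cloud(p)
k=(abs(X[...,0]-.64)<.06)&(X[...,1]>-.38)&(X[...,1]<-.15)
for z in(.08,.11,.14,.17,.2): q=k&(abs(X[...,2]-z)<.008); print(z,q.sum(),X[...,0][q].min() if q.any() else 0, np.median(X[...,0][q]) if q.any() else 0)
```

```text
[ 39.5 -53.1 157.7] [-0.     -0.      0.0285]
0.08 579 0.5985984816128902 0.61583486874998
0.11 426 0.606494078812867 0.6261586398725725
0.14 455 0.614284907210799 0.6350567332721854
0.17 486 0.6215805965595198 0.6426618211130463
0.2 515 0.630162338352933 0.6530952033235792
```

step_arm:
  series:
    - {"claw": 0.8, "tx": 20, "ty": -30, "tz": 45, "ax": 0, "ay": 0, "az": 0.01}
    - {"claw": 0.8, "tx": 36, "ty": -50, "tz": 95, "ax": 0, "ay": 0, "az": 0.029}
    - {"claw": 0.8, "tx": 39, "ty": -53, "tz": 140, "ax": 0, "ay": 0, "az": 0.029}
    - {"claw": 0.8, "tx": 39, "ty": -53, "tz": 158, "ax": 0, "ay": 0, "az": 0.029}
    - {"claw": 0.8, "tx": 39, "ty": -53, "tz": 158, "ax": 0, "ay": 0, "az": 0.029}

```text
t: 10.3
eef_pos: [0.5171, -0.2179, 0.1396]
eef_rot: [0.0, 0.999, 0.036, -0.001]
ft_force: [0.5, -0.0, 1.1]
opening: 0.0706
finger_force: 0.0
```

step_arm:
  series:
    - {"claw": 0.8, "tx": 0, "ty": 0, "tz": 0, "ax": 0, "ay": 0, "az": 0}
    - {"claw": 0.8, "tx": 0, "ty": 0, "tz": 0, "ax": 0, "ay": 0, "az": 0}

```text
t: 10.55
eef_pos: [0.5185, -0.218, 0.1413]
eef_rot: [0.0, 0.999, 0.036, 0.001]
ft_force: [-0.0, 0.5, -0.5]
opening: 0.0702
finger_force: 0.0
```

Run:
```python
from m import *
s=status.state(); print(s["t"],s["eef_pos"],s["opening"],tool(s)[1].as_matrix().round(4).tolist())
p=vision.capture("wrist"); cv2.imwrite("pics/w4.png",p["pixels"]); pickle.dump(p,open("w4.pkl","wb"))
fit(p,"w4"); fit(p,"w4 narrow z",zr=(.029,.036))
# narrow board top centre for reference
fit(p,"narrow",c=(.534,-.320))
rel([(.5182,-.2171,.014,4.2)])
```

```text
10.55 [ 0.51852109 -0.21797583  0.14130342] 0.07020040356561803 [[0.9974, 0.0723, 0.0027], [0.0723, -0.9974, -0.0007], [0.0026, 0.0009, -1.0]]
w4 6327 rect ((525.4720458984375, -210.57997131347656), (134.5649871826172, 68.86070251464844), 5.722412109375) ext [0.12606253] [0.05566477] c [ 0.5232 -0.2155] edges [[4.2851, 0.0271], [4.1419, -0.0259]] z 0.03363452224969958
w4 narrow z 6023 rect ((525.500244140625, -211.13121032714844), (134.51377868652344, 67.76317596435547), 5.724940299987793) ext [0.12586253] [0.05571292] c [ 0.5231 -0.2155] edges [[4.3221, 0.0272], [4.1255, -0.0259]] z 0.03357426144652348
narrow 4119 rect ((535.0331420898438, -318.50189208984375), (128.0851593017578, 36.806800842285156), 7.182099342346191) ext [0.12530783] [0.0365051] c [ 0.5358 -0.3178] edges [[9.2836, 0.0189], [7.0978, -0.0151]] z 0.033331511212251794
[ -0.4  -0.8 127. ] [ 0.0007 -0.0023 -0.0008]
```

View pics/w4.png

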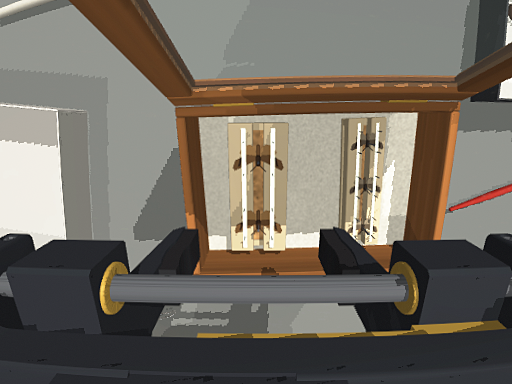

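The wrist view shows the wide board at (258,187) between the fingers' lines, and the narrow one at (367,180). Its place and yaw agree with the earlier fits. Descend and grip.

step_arm:
  series:
    - {"claw": 0.8, "tx": 0, "ty": -1, "tz": 35, "ax": 0, "ay": 0, "az": 0}
    - {"claw": 0.8, "tx": 0, "ty": -1, "tz": 65, "ax": 0, "ay": 0, "az": 0}
    - {"claw": 0.8, "tx": 0, "ty": -1, "tz": 90, "ax": 0, "ay": 0, "az": 0}
    - {"claw": 0.8, "tx": 0, "ty": -1, "tz": 110, "ax": 0, "ay": 0, "az": 0}
    - {"claw": 0.8, "tx": 0, "ty": -1, "tz": 120, "ax": 0, "ay": 0, "az": 0}

```text
t: 11.22
eef_pos: [0.5176, -0.2163, 0.0192]
eef_rot: [-0.0, 0.999, 0.036, -0.0]
ft_force: [-0.4, 1.2, 0.1]
opening: 0.0705
finger_force: 0.0
```

step_arm:
  series:
    - {"claw": 0.8, "tx": 0, "ty": 0, "tz": 4, "ax": 0, "ay": 0, "az": 0}
    - {"claw": 0.8, "tx": 0, "ty": 0, "tz": 7, "ax": 0, "ay": 0, "az": 0}
    - {"claw": 0.8, "tx": 0, "ty": 0, "tz": 7, "ax": 0, "ay": 0, "az": 0}

```text
t: 11.6
eef_pos: [0.5179, -0.2164, 0.0131]
eef_rot: [0.0, 0.999, 0.036, 0.0]
ft_force: [0.3, -0.8, -0.6]
opening: 0.0707
finger_force: 0.0
```

step_arm:
  series:
    - {"claw": 0.65, "tx": 0, "ty": 0, "tz": 0, "ax": 0, "ay": 0, "az": 0}
    - {"claw": 0.58, "tx": 0, "ty": 0, "tz": 0, "ax": 0, "ay": 0, "az": 0}
    - {"claw": 0.55, "tx": 0, "ty": 0, "tz": 0, "ax": 0, "ay": 0, "az": 0}
    - {"claw": 0.5, "tx": 0, "ty": 0, "tz": 0, "ax": 0, "ay": 0, "az": 0}
    - {"claw": 0.5, "tx": 0, "ty": 0, "tz": 0, "ax": 0, "ay": 0, "az": 0}
  grip_force: 25

```text
t: 12.22
eef_pos: [0.5179, -0.2164, 0.013]
eef_rot: [0.0, 0.999, 0.036, 0.0]
ft_force: [0.1, 0.9, 5.3]
opening: 0.0557
finger_force: 25.0
```

step_arm:
  series:
    - {"claw": 0.5, "tx": 0, "ty": 0, "tz": -4, "ax": 0, "ay": 0, "az": 0}
    - {"claw": 0.5, "tx": 0, "ty": 0, "tz": -12, "ax": 0, "ay": 0, "az": 0}
    - {"claw": 0.5, "tx": 0, "ty": 0, "tz": -24, "ax": 0, "ay": 0, "az": 0}
    - {"claw": 0.5, "tx": 0, "ty": 0, "tz": -40, "ax": 0, "ay": 0, "az": 0}
    - {"claw": 0.5, "tx": 0, "ty": 0, "tz": -56, "ax": 0, "ay": 0, "az": 0}

```text
t: 12.85
eef_pos: [0.5177, -0.2164, 0.0701]
eef_rot: [0.0, 0.999, 0.036, 0.0]
ft_force: [0.7, -0.5, -1.2]
opening: 0.0555
finger_force: 25.0
```

step_arm:
  series:
    - {"claw": 0.5, "tx": 0, "ty": 0, "tz": -16, "ax": 0, "ay": 0, "az": 0}
    - {"claw": 0.5, "tx": 0, "ty": 0, "tz": -32, "ax": 0, "ay": 0, "az": 0}
    - {"claw": 0.5, "tx": 0, "ty": 0, "tz": -46, "ax": 0, "ay": 0, "az": 0}
    - {"claw": 0.5, "tx": 0, "ty": 0, "tz": -56, "ax": 0, "ay": 0, "az": 0}
    - {"claw": 0.5, "tx": 0, "ty": 0, "tz": -60, "ax": 0, "ay": 0, "az": 0}

```text
t: 13.48
eef_pos: [0.5178, -0.2163, 0.1293]
eef_rot: [0.0, 0.999, 0.036, 0.0]
ft_force: [-0.2, 0.2, -0.6]
opening: 0.0558
finger_force: 25.0
```

Run:
```python
from m import *
s=status.state(); print(s["t"],s["eef_pos"],s["opening"],s["finger_force"],s["ft_force"])
P=[]
for n in["wrist","scene","side"]:
    p=vision.capture(n); X=cloud(p); cv2.imwrite(f"pics/{n}5.png",p["pixels"])
    for th in["wide_board","card_tray"]:
        r=models.cut_out(p,th)[:1]
        if r:
            r=r[0]; Q=X[r["mask"]]; Q=Q[~np.isnan(Q[:,0])]; print(n,th,r["score"],cv2.minAreaRect((Q[:,:2]*1000).astype(np.float32)),np.median(Q,0).round(4))
            if th=="wide_board":
                z=np.median(Q[:,2]); Q=Q[abs(Q[:,2]-z)<.012]
                print(" plane slope",np.linalg.lstsq(np.c_[Q[:,:2],np.ones(len(Q))],Q[:,2],rcond=None)[0].round(3))
            else:
                Q=Q[(Q[:,2]>.038)&(Q[:,2]<.05)]; print(" rim",cv2.minAreaRect((Q[:,:2]*1000).astype(np.float32)))
```

```text
13.475 [ 0.51778388 -0.2163103   0.12934788] 0.05579539972644736 24.999866439029574 [-0.21606116  0.20348143 -0.61624633]
wrist wide_board 0.68 ((465.2882385253906, -220.30255126953125), (243.26531982421875, 115.78299713134766), 4.797704696655273) [ 0.5453 -0.2139  0.1496]
 plane slope [-0.004  0.001  0.152]
wrist card_tray 0.91 ((492.79046630859375, -35.08232879638672), (216.49050903320312, 186.37533569335938), 79.68449401855469) [0.5198 0.0173 0.0039]
 rim ((531.6680297851562, -26.260360717773438), (142.703125, 52.05455780029297), 19.562393188476562)
scene wide_board 0.75 ((540.4030151367188, -179.08993530273438), (207.1727294921875, 100.81143188476562), 47.76064682006836) [ 0.4915 -0.214   0.1475]
 plane slope [0.004 0.02  0.149]
scene card_tray 0.67 ((516.773681640625, 64.66860961914062), (195.3304901123047, 211.66412353515625), 87.1358642578125) [0.5036 0.0563 0.0047]
 rim ((502.2419128417969, 43.980716705322266), (152.4149169921875, 184.8767852783203), 87.20668029785156)
side wide_board 0.93 ((524.163330078125, -247.5418701171875), (127.53034210205078, 111.62510681152344), 4.520158290863037) [ 0.5516 -0.2381  0.1454]
 plane slope [-0.005  0.11   0.173]
side card_tray 0.59 ((496.8517761230469, -27.125595092773438), (296.919677734375, 181.5166778564453), 87.05667877197266) [0.4559 0.0557 0.0102]
 rim ((500.54180908203125, 42.797935485839844), (152.72433471679688, 181.77162170410156), 86.73983001708984)
```

View pics/side5.png

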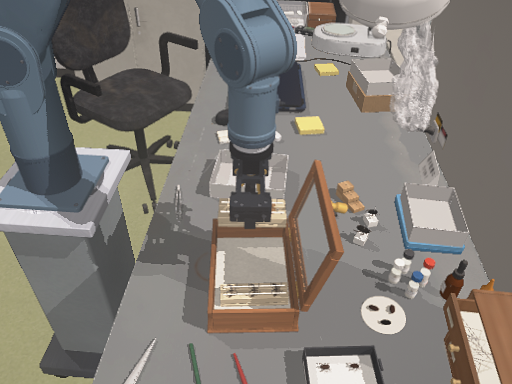

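The side view shows the board held level above the box at (255,208), the lid still open and the narrow board in place. Carry it across to the tray.

```bash
python3 -c "
from m import *
rel([(.4947,.0446,.13,-2.9)])"
```

```text
[  -3.7 -261.8   -1.5] [-1.000e-04  5.000e-04  1.233e-01]
```

step_arm:
  series:
    - {"claw": 0.5, "tx": 0, "ty": -12, "tz": 0, "ax": 0, "ay": 0, "az": 0.01}
    - {"claw": 0.5, "tx": -1, "ty": -40, "tz": 0, "ax": 0, "ay": 0, "az": 0.02}
    - {"claw": 0.5, "tx": -2, "ty": -75, "tz": 0, "ax": 0, "ay": 0, "az": 0.04}
    - {"claw": 0.5, "tx": -2, "ty": -112, "tz": 0, "ax": 0, "ay": 0, "az": 0.06}
    - {"claw": 0.5, "tx": -3, "ty": -150, "tz": 0, "ax": 0, "ay": 0, "az": 0.08}

```text
t: 14.55
eef_pos: [0.5034, -0.0649, 0.1287]
eef_rot: [-0.0, 1.0, -0.004, -0.0]
ft_force: [0.5, 0.8, -1.7]
opening: 0.0561
finger_force: 25.0
```

step_arm:
  series:
    - {"claw": 0.5, "tx": 2, "ty": -37, "tz": 0, "ax": 0, "ay": 0, "az": 0.015}
    - {"claw": 0.5, "tx": 5, "ty": -70, "tz": 0, "ax": 0, "ay": 0, "az": 0.03}
    - {"claw": 0.5, "tx": 7, "ty": -95, "tz": 0, "ax": 0, "ay": 0, "az": 0.043}
    - {"claw": 0.5, "tx": 8, "ty": -111, "tz": 0, "ax": 0, "ay": 0, "az": 0.043}
    - {"claw": 0.5, "tx": 8, "ty": -111, "tz": 0, "ax": 0, "ay": 0, "az": 0.043}

```text
t: 15.18
eef_pos: [0.5123, 0.0453, 0.1286]
eef_rot: [-0.0, 1.0, -0.024, -0.0]
ft_force: [-0.7, 0.1, -0.3]
opening: 0.0556
finger_force: 25.0
```

Run:
```python
from m import *
s=status.state(); print(s["t"],s["eef_pos"],s["opening"],s["finger_force"]); rel([(.4947,.0446,.03,-2.9),(.4947,.0446,.008,-2.9)])
p=vision.capture("side"); X=cloud(p); cv2.imwrite("pics/side6.png",p["pixels"])
p=vision.capture("wrist"); X=cloud(p); cv2.imwrite("pics/w6.png",p["pixels"])
k=(X[...,2]>.14)&(X[...,2]<.155)&(X[...,1]>.005)&(X[...,1]<.085)&(X[...,0]<.59); Q=X[k]; print(k.sum(),Q[:,0].max(),np.percentile(Q[Q[:,0]>.54][:,1],[1,50,99]))
k=(X[...,2]>.04)&(X[...,2]<.05)&(X[...,1]>-.06)&(X[...,1]<.15); Q=X[k]; print(k.sum(),cv2.minAreaRect((Q[:,:2]*1000).astype(np.float32)),Q[:,:2].max(0),Q[:,:2].min(0))
```

```text
15.175 [0.51230759 0.04527627 0.12860655] 0.05562797562597606 24.999926104210317
[-17.5   1.5  98.6] [-0.0002  0.0002  0.0028]
[-17.5   1.5 120.6] [-0.0002  0.0002  0.0028]
18514 0.5821852680880331 [0.01498986 0.04371621 0.07003005]
1407 ((535.6015625, 43.04568099975586), (147.9969482421875, 111.53640747070312), 86.74043273925781) [0.59460521 0.11900724] [ 0.47577195 -0.03262407]
```

View pics/w6.png

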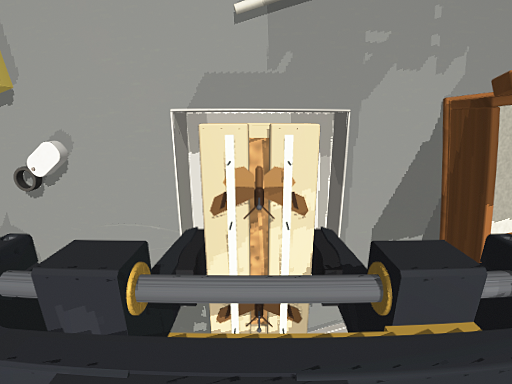

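The wrist view shows the board held square over the tray, whose rim spans (172..350, 110). It sits 17 mm too far forward, so I correct that first and then descend.

step_arm:
  series:
    - {"claw": 0.5, "tx": -10, "ty": 0, "tz": 5, "ax": 0, "ay": 0, "az": 0}
    - {"claw": 0.5, "tx": -17, "ty": 1, "tz": 20, "ax": 0, "ay": 0, "az": 0}
    - {"claw": 0.5, "tx": -17, "ty": 1, "tz": 45, "ax": 0, "ay": 0, "az": 0}
    - {"claw": 0.5, "tx": -17, "ty": 1, "tz": 68, "ax": 0, "ay": 0, "az": 0}
    - {"claw": 0.5, "tx": -17, "ty": 1, "tz": 85, "ax": 0, "ay": 0, "az": 0}

```text
t: 15.9
eef_pos: [0.4942, 0.0434, 0.0421]
eef_rot: [0.0, 1.0, -0.025, -0.001]
ft_force: [-0.0, -0.7, -1.2]
opening: 0.0554
finger_force: 25.0
```

step_arm:
  series:
    - {"claw": 0.5, "tx": 0, "ty": 0, "tz": 12, "ax": 0, "ay": 0, "az": 0}
    - {"claw": 0.5, "tx": 0, "ty": 0, "tz": 20, "ax": 0, "ay": 0, "az": 0}
    - {"claw": 0.5, "tx": 0, "ty": 0, "tz": 26, "ax": 0, "ay": 0, "az": 0}
    - {"claw": 0.5, "tx": 0, "ty": 0, "tz": 30, "ax": 0, "ay": 0, "az": 0}
    - {"claw": 0.5, "tx": 0, "ty": 0, "tz": 32, "ax": 0, "ay": 0, "az": 0}

```text
t: 16.52
eef_pos: [0.4956, 0.044, 0.0117]
eef_rot: [-0.0, 1.0, -0.025, 0.0]
ft_force: [0.3, -0.2, -1.6]
opening: 0.0557
finger_force: 25.0
```

step_arm:
  series:
    - {"claw": 0.5, "tx": 0, "ty": 0, "tz": 1, "ax": 0, "ay": 0, "az": 0}
    - {"claw": 0.5, "tx": 0, "ty": 0, "tz": 2, "ax": 0, "ay": 0, "az": 0}

```text
t: 16.77
eef_pos: [0.4956, 0.044, 0.0098]
eef_rot: [-0.0, 1.0, -0.025, 0.0]
ft_force: [-0.1, -0.7, -1.3]
opening: 0.056
finger_force: 25.0
```

step_arm:
  series:
    - {"claw": 0.5, "tx": 0, "ty": 0, "tz": 1, "ax": 0, "ay": 0, "az": 0}
    - {"claw": 0.5, "tx": 0, "ty": 0, "tz": 2, "ax": 0, "ay": 0, "az": 0}
    - {"claw": 0.5, "tx": 0, "ty": 0, "tz": 2, "ax": 0, "ay": 0, "az": 0}

```text
t: 17.15
eef_pos: [0.4954, 0.0439, 0.0077]
eef_rot: [0.0, 1.0, -0.025, -0.0]
ft_force: [-0.5, -0.5, -1.5]
opening: 0.0558
finger_force: 25.0
```

step_arm:
  series:
    - {"claw": 0.5, "tx": 0, "ty": 0, "tz": 1, "ax": 0, "ay": 0, "az": 0}
    - {"claw": 0.5, "tx": 0, "ty": 0, "tz": 1, "ax": 0, "ay": 0, "az": 0}

```text
t: 17.4
eef_pos: [0.4955, 0.0439, 0.007]
eef_rot: [-0.0, 1.0, -0.025, 0.0]
ft_force: [-2.1, -0.4, 4.7]
opening: 0.0555
finger_force: 25.0
```

Contact felt at 4.7 N. Open, staying within the tray, and rise slowly.

step_arm:
  series:
    - {"claw": 0.68, "tx": 0, "ty": 0, "tz": 0, "ax": 0, "ay": 0, "az": 0}
    - {"claw": 0.78, "tx": 0, "ty": 0, "tz": 0, "ax": 0, "ay": 0, "az": 0}
    - {"claw": 0.8, "tx": 0, "ty": 0, "tz": 0, "ax": 0, "ay": 0, "az": 0}
    - {"claw": 0.8, "tx": 0, "ty": 0, "tz": 0, "ax": 0, "ay": 0, "az": 0}

```text
t: 17.9
eef_pos: [0.4955, 0.0439, 0.0067]
eef_rot: [0.0, 1.0, -0.025, 0.0]
ft_force: [0.3, 0.4, 1.1]
opening: 0.0707
finger_force: 0.0
```

step_arm:
  series:
    - {"claw": 0.8, "tx": 0, "ty": 0, "tz": -10, "ax": 0, "ay": 0, "az": 0}
    - {"claw": 0.8, "tx": 0, "ty": 0, "tz": -30, "ax": 0, "ay": 0, "az": 0}
    - {"claw": 0.8, "tx": 0, "ty": 0, "tz": -60, "ax": 0, "ay": 0, "az": 0}
    - {"claw": 0.8, "tx": 0, "ty": 0, "tz": -100, "ax": 0, "ay": 0, "az": 0}
    - {"claw": 0.8, "tx": 0, "ty": 0, "tz": -140, "ax": 0, "ay": 0, "az": 0}

```text
t: 18.52
eef_pos: [0.4952, 0.0438, 0.1484]
eef_rot: [-0.0, 1.0, -0.025, -0.0]
ft_force: [0.0, -0.3, -0.9]
opening: 0.0704
finger_force: 0.0
```

step_arm:
  series:
    - {"claw": 0.8, "tx": -20, "ty": 0, "tz": -30, "ax": 0, "ay": 0, "az": 0}
    - {"claw": 0.8, "tx": -40, "ty": 0, "tz": -50, "ax": 0, "ay": 0, "az": 0}
    - {"claw": 0.8, "tx": -40, "ty": 0, "tz": -50, "ax": 0, "ay": 0, "az": 0}

```text
t: 18.9
eef_pos: [0.4552, 0.0463, 0.1979]
eef_rot: [-0.001, 1.0, -0.025, 0.001]
ft_force: [0.5, 0.2, 0.3]
opening: 0.0702
finger_force: 0.0
```

Run:
```python
from m import *
s=status.state(); print(s["t"],s["eef_pos"],s["ft_force"])
for n in["wrist","scene"]:
    p=vision.capture(n); X=cloud(p); cv2.imwrite(f"pics/{n}7.png",p["pixels"])
    k=(X[...,2]>.018)&(X[...,2]<.032)&(X[...,0]>.43)&(X[...,0]<.575)&(X[...,1]>-.0)&(X[...,1]<.09); Q=X[k]
    print(n,k.sum(),cv2.minAreaRect((Q[:,:2]*1000).astype(np.float32)),np.median(Q,0).round(4),"plane",np.linalg.lstsq(np.c_[Q[:,:2],np.ones(len(Q))],Q[:,2],rcond=None)[0].round(3))
    k=(X[...,2]>.039)&(X[...,2]<.05)&(X[...,0]>.38)&(X[...,0]<.63)&((abs(X[...,1]-.044)>.06)|(abs(X[...,0]-.502)>.08))&(abs(X[...,1]-.044)<.1); Q=X[k]; print(" rim",cv2.minAreaRect((Q[:,:2]*1000).astype(np.float32)))
    k=(abs(X[...,0]-.64)<.06)&(X[...,1]>-.38)&(X[...,1]<-.15)
    print(" lid",[(z,X[...,0][k&(abs(X[...,2]-z)<.008)].min() if (k&(abs(X[...,2]-z)<.008)).any() else 0) for z in(.11,.17,.2)])
```

```text
18.9 [0.455212   0.04634955 0.19787551] [0.48482782 0.21060764 0.31424987]
wrist 4685 ((500.22967529296875, 45.26512908935547), (56.53484344482422, 127.10902404785156), 86.86524963378906) [0.5047 0.045  0.0277] plane [-0.002 -0.     0.029]
 rim ((500.20166015625, 44.88002395629883), (148.30865478515625, 182.65841674804688), 87.0164566040039)
 lid [(0.11, np.float64(0.6050685940495211)), (0.17, 0), (0.2, 0)]
scene 1305 ((501.4125671386719, 43.460350036621094), (59.309852600097656, 130.87648010253906), 86.96983337402344) [0.4979 0.0402 0.0266] plane [0.006 0.025 0.022]
 rim ((502.4478759765625, 44.69733810424805), (153.20895385742188, 185.35462951660156), 86.91765594482422)
 lid [(0.11, np.float64(0.6074863930234321)), (0.17, np.float64(0.6232866905268782)), (0.2, np.float64(0.6301462658877164))]
```

View pics/wrist7.png

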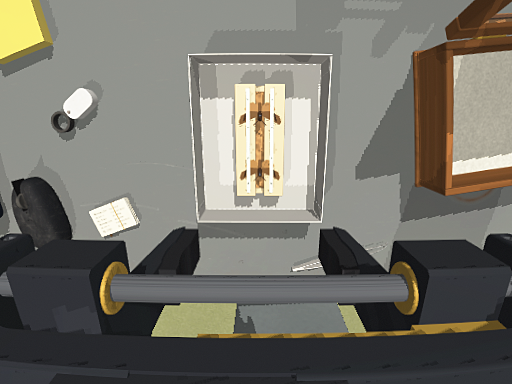

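The wrist view shows the board lying flat in the middle of the tray at (260,140). Its top is at about 0.027 m, the lid is unmoved, and the arm is clear. I'm handing it in.

```bash
python3 -c "
from h import *
print(order.sign_off())"
```

```text
the job is handed in; nothing more can be done
None
```

The job is handed in at about 19 s of the 53 s: the wide board lies flat and centred in the card tray, moths untouched as far as the pictures show, with the lid open on its stop and the arm clear; the narrow board was in place when last seen, and no verdict came back.

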